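# Pack the fitting kit into its fitted trays

### The job

Pack the fitting kit: put the block plane, the sanding block, the tape measure and the jar of screws each into the wooden tray made to its outline, centred, upright and lying flat on the cork inside the rim, its length along the tray's. Set each one down, do not drop it.

Things in the scene. Friction and masses are not known exactly. Their poses are not given: they have to be found in the camera images.
- block_plane: Metal block plane, wooden front knob at own -y; sole down: 160 mm long (own y), 48 mm wide, 49 mm high, about 0.75 kg. Origin: centre of its underside, z up. Upright sides 44 mm apart, 5 to 30 mm above the sole and 65 mm to either end of the middle: grip these across own x. Belongs in plane_tray, either way round.
- sanding_block: Plain rectangular wooden sanding block, darker abrasive lower half: 110 mm long (own y), 62 mm wide (own x, the grasp), 35 mm high, about 0.12 kg. Origin: centre of its underside, z up. Belongs in block_tray, either way round.
- tape_measure: Pocket tape measure standing on its flat base, black and yellow case: 86 mm long with its hook (own y), 36 mm thick (own x, the grasp), 70 mm high, about 0.24 kg. Origin: centre of the underside of the whole; the case spans own y -28 to +42 mm, the hook is at -y; z up. Belongs in tape_tray, either way round.
- screw_jar: Round clear jar of screws with a red lid: 64 mm diameter, 86 mm high (lid from 74 mm up, 63 mm diameter), about 0.28 kg. Origin: centre of its underside, z up. Gripped across the body from above. Belongs in jar_tray at any yaw.
- plane_tray: Low wooden tray, fixed: ply base, pale hardwood rim, top 20 mm above the bench, cork floor at 9 mm. Origin: centre of its underside, below the pocket's centre; own y along its length, z up. The longest: outside 194 x 82 mm, pocket 176 x 64 mm, 56 mm finger gap in the middle of each long rim, narrow slot across the cork.
- block_tray: Low wooden tray, fixed: ply base, pale hardwood rim, top 20 mm above the bench, cork floor at 9 mm. Origin: centre of its underside, below the pocket's centre; own y along its length, z up. The broad oblong: outside 144 x 98 mm, pocket 126 x 80 mm, 52 mm finger gap in the middle of each long rim.
- tape_tray: Low wooden tray, fixed: ply base, pale hardwood rim, top 20 mm above the bench, cork floor at 9 mm. Origin: centre of its underside, below the pocket's centre; own y along its length, z up. The smallest oblong: outside 116 x 72 mm, pocket 98 x 54 mm, 46 mm finger gap in the middle of each long rim.
- jar_tray: Low wooden tray, fixed: ply base, pale hardwood rim, top 20 mm above the bench, cork floor at 9 mm. Origin: centre of its underside, below the pocket's centre; own y along its length, z up. The square one: outside 100 x 100 mm, round pocket 80 mm in diameter, no gaps.
Mind the look-alikes: they are no part of the job. Several things have the shape of the tape_measure; the one meant has the colours described above.

How it is judged:
By the outcome, as a careful person would: the job done as asked, in the order asked, and still so for the second after the job is handed in, with the robot touching nothing.
It also fails if it takes over 99 s, if anything falls off the work surface, if the arm or the gripper's body presses on something with over 40 N, if the wrist force passes 120 N, or if a joint passes its speed limit or range.

### The arm

A 6-joint arm with a two-finger parallel gripper is mounted at the origin on a cart in front of the work surface, level with it; the furniture and walls round the work are solid. World frame = base frame: x ahead of the robot, y to its left, z up, the work surface at z = 0. Lengths are in m, angles in rad, forces in N, time in s.
With the tool pointing down it reaches from about 0.3 to 0.875 m from the base axis. Payload 6.4 kg.
Tool frame: the origin (TCP) lies at the very end of the fingers, on their centre line; the grasp point (between the pads) lies 19 mm behind it; z points along the fingers, y is the line along which they close (so a half turn about z gives the same grasp; the last joint's range is limited). The gripper opens to 85 mm and grips with 20 to 120 N. Pads are 22 mm wide; open, the fingers measure 114 mm over their backs; the gripper's body (76 mm by 85 mm) begins 54 mm behind the grasp point. The pads swing forward as they close: fully open they stand 13 mm farther back than shut.
Start: joints at [1.102, 0.181, 1.607, -0, 1.354, -0.206], TCP at [0.149, 0.555, 0.231] pointing down, gripper open.
Joint ranges: [-2.99, 2.99], [-0.89, 2.07], [0.3, 2.58], [-1.14, 4.28], [0, 2.63], [-3.12, 3.12]. Speed limits (rad/s): [2.57, 2.57, 3.01, 3.14, 3.14, 3.14].

### API

Orientations are given as a unit quaternion [w, x, y, z].
In Python, from bench import ctrl gives the robot as it stands.
- The arm moves only by the tool jog_arm, never from a script. Its argument "series" is a list that holds one entry, the list of rows, each a list of 7 numbers: the shift along the tool's x, y, z in mm, then the turn, a rotation vector about the tool's x, y, z in rad, then the finger opening in mm, from 0 to 85.4. In form: [[[tx, ty, tz, rx, ry, rz, gripper], ...]]. A call has exactly 10 rows; each row shifts and turns the commanded pose from where the row before left it, along the tool's axes as they then stand; what a row does not reach is not made up. A row lasts 1/10 s, in which the tool goes at most 50 mm and 8.59 degrees, less where a joint would pass 70% of its speed; a pose out of reach is approached as far as the arm can. A call with a gripper value outside its range is refused whole. The fingers move at their own pace and stop on an object; the grip force is fixed at half the most. Time passes only in rows, so rows that do not move let the fingers close, or fill a call up. It gives the time, the measured TCP pose, the force, the opening and the grip force at its end, in the units of the state.
- ctrl.get_obs(): the state, without advancing time (a new reading comes with each control period).
- ctrl.camera(name): name is "side" or "top"; returns a dict with "frame" (480x640x3 uint8, blue, green, red), "z_map" (480x640 float32, m along the optical axis (not along the pixel's ray), 0 where there is no reading), "fx", "fy", "cx", "cy" (pixels), "k1" (the pictures are not rectified: a ray, as slopes to the right and down, at radius r is drawn at 1 + k1 r^2 times it, then the intrinsics apply), "xyz" and "rotation" of the camera in the world. Camera axes: x right, y down, z forward; pixel columns grow to the right and rows downward; lengths in m; the calibration is good to about 2 mm. A picture is of the moment at which its call begins.
- ctrl.hand_in(): hands the job in; it is judged then, once.
The state is a dict: "time_s": time; "q": joint angles; "dq": joint speeds; "joint_efforts": joint torques, N m; "eef_pos": TCP position; "eef_rot": TCP orientation; "wrist_force": force on the tool from outside, world axes, zero at the start; "torque": the same for the moment, N m; "opening": opening from 0.0 (shut) to 1.0 (fully open); "grasp_force": force on a finger pad.
Only numpy, scipy, OpenCV 4.12 (cv2) and the standard library are available. Lean on these libraries where they do the work, as an engineer would, in place of code of your own. Each camera call takes 0.05 s, during which the arm holds its last target. There are 200 camera calls.

## Working session

There is one attempt and no reset: what is moved stays moved. The work goes in short steps, Python scripts to look and compute and a tool call to move; the robot and the scene stay as the last step left them, time stands still between calls to the robot, and variables do not carry over. Pictures are saved under pics/ and viewed, at most 17 in all, crops included, and the job is handed in when it is done.

Besides the shell and the picture viewer there is one more tool, called by a JSON object that holds its "name" and its "arguments", one argument or row to a line. jog_arm: Moves the arm, as the interface text tells. Its arguments: {"type":"object","properties":{"series":{"type":"array"}},"required":["series"]}

```bash
mkdir -p pics; ls; python3 - <<'E'
from bench import ctrl
import cv2,pickle
o=ctrl.get_obs();print(o)
d={}
for n in("top","side"):
    c=ctrl.camera(n);d[n]=c;cv2.imwrite(f"pics/{n}0.png",c["frame"])
    print(n,{k:c[k] for k in c if k not in("frame","z_map")})
pickle.dump(d,open("c0.pkl","wb"))
E
```

```text
pics
{'time_s': 0.0, 'q': array([ 1.10167660e+00,  1.81528975e-01,  1.60799080e+00,  1.78502901e-05,
        1.35382127e+00, -2.06302313e-01]), 'dq': array([-1.99338779e-04,  7.08423809e-04,  3.16446031e-04,  4.21286159e-04,
       -1.62272411e-03,  1.31363367e-05]), 'joint_efforts': array([-1.66518937e-03, -4.44890535e+01, -3.51320779e+01, -4.90715356e-04,
        9.55209020e-03, -3.19956064e-05]), 'eef_pos': array([0.14911186, 0.55476143, 0.23039926]), 'eef_rot': array([-2.97867856e-04,  1.31032698e-01,  9.91377662e-01, -8.21930321e-04]), 'wrist_force': array([ 0.46024035, -0.14974274,  0.42997447]), 'torque': array([-0.02446608, -0.02238272, -0.01157869]), 'grasp_force': 0.0, 'opening': 0.9991122654253402}
top {'fx': 518.1948709837359, 'fy': 518.1948709837359, 'cx': 328.10846737267633, 'cy': 239.7341415869997, 'k1': -0.10617528866273503, 'xyz': array([ 0.23297113, -0.0345782 ,  1.59978345]), 'rotation': array([ 0.04673719, -0.69647981,  0.71370745, -0.05790678])}
side {'fx': 490.7612701994057, 'fy': 490.7612701994057, 'cx': 324.1171777907593, 'cy': 238.85746447835896, 'k1': -0.03550971254770855, 'xyz': array([ 0.45814395, -1.25189904,  0.87015461]), 'rotation': array([-4.69498087e-01,  8.82932440e-01, -5.23340215e-04,  1.25616566e-03])}
```

View pics/top0.png

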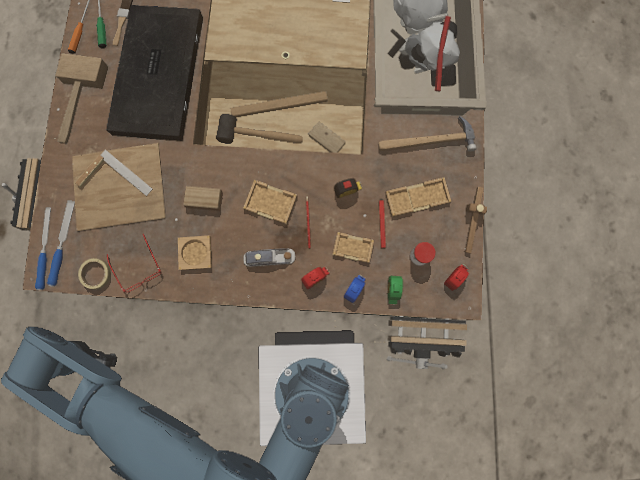

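View pics/side0.png

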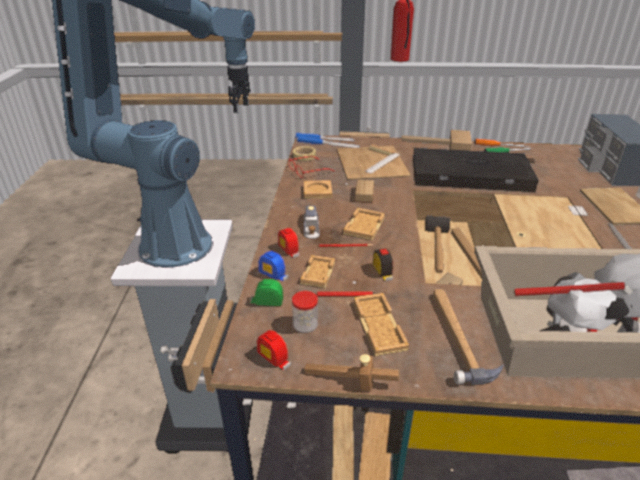

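The top view shows the trays: plane (418,197), block (270,202), tape (353,248) and jar (195,252). The objects are the plane (270,258), sanding block (203,197), black/yellow tape (347,187) and jar (423,254). The side view agrees. The red, blue and green tapes are look-alikes.

```bash
cat > h.py <<'E'
import numpy as np,cv2
from scipy.spatial.transform import Rotation as R
def rot(q): return R.from_quat([q[1],q[2],q[3],q[0]])
def rays(c,uv):
    K=np.array([[c["fx"],0,c["cx"]],[0,c["fy"],c["cy"]],[0,0,1.]])
    p=cv2.undistortPoints(np.asarray(uv,float).reshape(-1,1,2),K,np.array([c["k1"],0,0,0,0.])).reshape(-1,2)
    return np.c_[p,np.ones(len(p))]
def plane(c,uv,z):
    d=rot(c["rotation"]).apply(rays(c,uv));o=np.array(c["xyz"]);return o+d*((z-o[2])/d[:,2])[:,None]
def cloud(c,box=None):
    u0,u1,v0,v1=box or(0,640,0,480)
    vv,uu=np.mgrid[v0:v1,u0:u1];uv=np.c_[uu.ravel(),vv.ravel()]
    z=c["z_map"][vv,uu].ravel();k=z>0
    return rot(c["rotation"]).apply(rays(c,uv[k])*z[k][:,None])+c["xyz"],uv[k],c["frame"][vv,uu].reshape(-1,3)[k]
def rect(P,lab=""):
    (x,y),(w,h),a=cv2.minAreaRect((P[:,:2]*1000).astype(np.float32))
    # yaw of the long axis (own y) from world y
    a=np.deg2rad(a)
    d=np.array([np.cos(a),np.sin(a)]) if w>h else np.array([-np.sin(a),np.cos(a)])
    if d[1]<0:d=-d
    print(lab,"c",np.round([x,y],1),"L,W",np.round([max(w,h),min(w,h)],1),"yaw of long vs +y (deg)",round(np.degrees(np.arctan2(-d[0],d[1])),1),len(P))
def big(P,uv):
    m=np.zeros((480,640),np.uint8);m[uv[:,1],uv[:,0]]=1
    n,l,s,_=cv2.connectedComponentsWithStats(m);i=1+np.argmax(s[1:,4]);k=l[uv[:,1],uv[:,0]]==i;return k
E
python3 - <<'E'
from h import *;import pickle
d=pickle.load(open("c0.pkl","rb"));c=d["top"]
print("tool axes\n",rot([-2.97867856e-04,1.31032698e-01,9.91377662e-01,-8.21930321e-04]).as_matrix().round(3))
B={"plane":((235,302,240,275),.006,.07),"block":((175,230,178,215),.015,.05),"blocktop":((175,230,178,215),.03,.05),"tape":((325,370,172,205),.012,.09),"tapetop":((325,370,172,205),.062,.09),"jarlid":((400,445,235,272),.08,.1),
"plane_tray":((380,458,170,222),.013,.03),"block_tray":((238,303,173,230),.013,.03),"tape_tray":((328,378,228,268),.013,.03),"jar_tray":((172,217,230,276),.013,.03)}
for n,(b,lo,hi) in B.items():
    P,uv,f=cloud(c,b);k=(P[:,2]>lo)&(P[:,2]<hi);P,uv=P[k],uv[k];k=big(P,uv);P=P[k]
    rect(P,n);print("   z med/max",np.percentile(P[:,2],[5,50,99]).round(4))
P,_,_=cloud(c,(310,340,205,225));print("bench",np.percentile(P[:,2],[2,50,98]))
s=d["side"]
for n,(x0,x1,y0,y1),lo,hi in [("plane",(300,322,200,240),.006,.07),("blocktop",(350,380,175,206),.03,.05),("tapetop",(368,398,242,282),.062,.09),("jarlid",(285,325,288,335),.08,.1),("plane_tray",(348,412,288,358),.015,.03),("block_tray",(338,390,205,245),.015,.03),("tape_tray",(296,340,252,290),.015,.03),("jar_tray",(298,338,176,202),.015,.03)]:
    P,uv,f=cloud(s,(x0,x1,y0,y1));k=(P[:,2]>lo)&(P[:,2]<hi);P,uv=P[k],uv[k];k=big(P,uv);rect(P[k],"S "+n)
u=cv2.resize(c["frame"][165:285,160:480],None,fx=2.5,fy=2.5,interpolation=cv2.INTER_CUBIC);cv2.imwrite("pics/crop1.png",u)
E
```

```text
tool axes
 [[-0.966  0.26  -0.001]
 [ 0.26   0.966 -0.002]
 [ 0.    -0.002 -1.   ]]
plane c [420.6 119.8] L,W [158.   55.8] yaw of long vs +y (deg) -1.1 619
   z med/max [0.0069 0.0351 0.0519]
block c [609.2 327.8] L,W [112.   64.4] yaw of long vs +y (deg) -6.6 716
   z med/max [0.0231 0.0333 0.0427]
blocktop c [608.8 328.4] L,W [110.8  63.8] yaw of long vs +y (deg) -7.4 562
   z med/max [0.0306 0.0345 0.0427]
tape c [ 630.1 -123.5] L,W [71.7 39. ] yaw of long vs +y (deg) 16.8 337
   z med/max [0.0209 0.0582 0.0734]
tapetop c [ 630.8 -123.6] L,W [45.5 35.9] yaw of long vs +y (deg) 13.3 117
   z med/max [0.0622 0.0655 0.0739]
jarlid c [ 415.4 -344.7] L,W [60.7 60.5] yaw of long vs +y (deg) 87.8 338
   z med/max [0.0811 0.0858 0.0935]
plane_tray c [ 588.3 -290.5] L,W [82.6 78.9] yaw of long vs +y (deg) -78.6 202
   z med/max [0.0137 0.019  0.0276]
block_tray c [578.7  71.6] L,W [98.4 49.2] yaw of long vs +y (deg) 69.0 169
   z med/max [0.0134 0.0185 0.0257]
tape_tray c [ 454.9 -103.1] L,W [72.4 39.2] yaw of long vs +y (deg) 76.0 124
   z med/max [0.0138 0.0192 0.0278]
jar_tray c [439.7 353.7] L,W [101.2 101.2] yaw of long vs +y (deg) 2.8 544
   z med/max [0.0139 0.0189 0.0271]
bench [-0.00854653 -0.00088647  0.00660019]
S plane c [420.  113.7] L,W [143.9  46.3] yaw of long vs +y (deg) 3.8 346
S blocktop c [609.3 324.6] L,W [121.6  60.9] yaw of long vs +y (deg) -4.8 259
S tapetop c [ 629.9 -123.7] L,W [40.6 34.1] yaw of long vs +y (deg) 19.4 92
S jarlid c [ 413.8 -346.4] L,W [65.1 60.7] yaw of long vs +y (deg) 0.7 395
S plane_tray c [ 612.9 -411.8] L,W [79.8 71.2] yaw of long vs +y (deg) -76.3 271
S block_tray c [577.1  70.2] L,W [99.  55.6] yaw of long vs +y (deg) 71.7 127
S tape_tray c [ 434.8 -179.3] L,W [71.3 40.8] yaw of long vs +y (deg) 75.9 122
S jar_tray c [439.8 354.2] L,W [112.9 100.4] yaw of long vs +y (deg) 4.6 235
```

View pics/crop1.png

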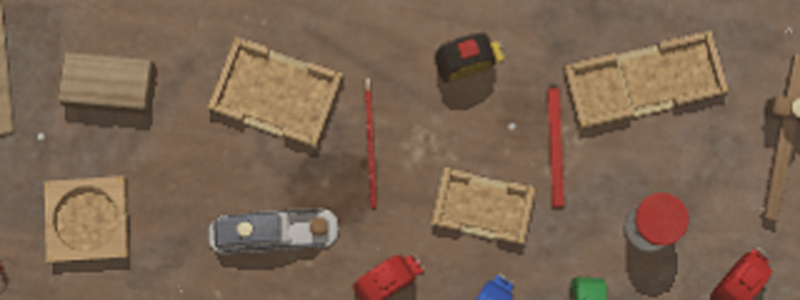

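The crop confirms all eight items. The tray rims came out in two halves, so I'll join them and cast the rim pixels onto z = 20 mm. I'll refine the tape and plane yaws in the same run.

```bash
python3 - <<'E'
from h import *;import pickle
d=pickle.load(open("c0.pkl","rb"))
def go(n,cam,b,lo,hi,zc,minc=25,ycol=False):
    c=d[cam];P,uv,f=cloud(c,b)
    f=f.astype(int);k=(P[:,2]>lo)&(P[:,2]<hi)&~((f[:,2]>2.2*f[:,1])&(f[:,2]>90)&("tray" in n))
    uv=uv[k];m=np.zeros((480,640),np.uint8);m[uv[:,1],uv[:,0]]=1
    nn,l,s,_=cv2.connectedComponentsWithStats(m);keep=[i for i in range(1,nn) if s[i,4]>=minc]
    k2=np.isin(l[uv[:,1],uv[:,0]],keep);uv=uv[k2]
    Q=plane(c,uv,zc) if zc else P[k][k2]
    rect(Q,cam+" "+n)
    e=Q[:,:2]-Q[:,:2].mean(0);v=np.linalg.svd(e,full_matrices=False)[2][0];v*=np.sign(v[1]);print("    pca yaw",round(np.degrees(np.arctan2(-v[0],v[1])),1),"mean",(Q[:,:2].mean(0)*1000).round(1))
go("plane_tray","top",(380,458,170,222),.013,.03,.02)
go("block_tray","top",(238,303,173,230),.013,.03,.02)
go("tape_tray","top",(328,378,228,268),.013,.03,.02)
go("plane_tray","side",(348,412,288,358),.013,.03,.02)
go("block_tray","side",(338,390,205,245),.013,.03,.02)
go("tape_tray","side",(296,340,252,290),.013,.03,.02)
go("jar_tray","top",(172,217,230,276),.013,.03,.02)
go("blocktop","top",(175,230,178,215),.026,.05,.035)
go("jarlid","top",(400,445,235,272),.079,.1,.086)
go("planelow","top",(235,302,240,275),.012,.034,.025)
go("plane25+","top",(235,302,240,275),.012,.07,None)
go("tape","top",(325,370,172,205),.01,.09,None)
go("tape40+","top",(325,370,172,205),.04,.09,None)
go("tape","side",(365,400,240,285),.01,.09,None)
for cam,b in(("top",(325,370,172,205)),("side",(365,400,240,285))):
    P,uv,f=cloud(d[cam],b);hsv=cv2.cvtColor(f[None],cv2.COLOR_BGR2HSV)[0].astype(int)
    k=(abs(hsv[:,0]-26)<6)&(hsv[:,1]>150)&(hsv[:,2]>110);print(cam,"yellow",k.sum(),(P[k].mean(0)*1000).round(1),(P[k].min(0)*1000).round(),(P[k].max(0)*1000).round())
c=d["side"];cv2.imwrite("pics/crop2.png",cv2.resize(c["frame"][170:370,240:440],None,fx=3,fy=3,interpolation=cv2.INTER_CUBIC))
E
```

```text
top plane_tray c [ 600.4 -348.3] L,W [195.9  83.1] yaw of long vs +y (deg) 12.1 398
    pca yaw 11.8 mean [ 599.4 -347.5]
top block_tray c [595.4 116.2] L,W [145.1  99. ] yaw of long vs +y (deg) -21.1 332
    pca yaw -22.3 mean [595.7 115.4]
top tape_tray c [ 445.3 -140.1] L,W [115.6  71.9] yaw of long vs +y (deg) -14.0 240
    pca yaw -13.3 mean [ 446.2 -138.7]
side plane_tray c [ 599.3 -353. ] L,W [199.8  82.9] yaw of long vs +y (deg) 12.4 557
    pca yaw 11.9 mean [ 600.8 -362.1]
side block_tray c [594.4 111.5] L,W [156.5 100.3] yaw of long vs +y (deg) -21.0 264
    pca yaw -20.3 mean [593.2 108.9]
side tape_tray c [ 444.4 -143.3] L,W [125.2  73.2] yaw of long vs +y (deg) -13.6 264
    pca yaw -14.0 mean [ 443.7 -146.3]
top jar_tray c [439.7 352.6] L,W [101.2 100.7] yaw of long vs +y (deg) -87.4 544
    pca yaw 54.7 mean [439.1 353.7]
top blocktop c [608.2 327.2] L,W [110.3  63.8] yaw of long vs +y (deg) -6.9 657
    pca yaw -5.2 mean [609.1 328. ]
top jarlid c [ 415.3 -344.6] L,W [60.2 59.9] yaw of long vs +y (deg) 87.2 350
    pca yaw 47.9 mean [ 415.1 -345.2]
top planelow c [420.  121.1] L,W [139.7  47.6] yaw of long vs +y (deg) 2.9 174
    pca yaw 6.5 mean [417.7 114.8]
top plane25+ c [420.9 121.4] L,W [139.4  46.7] yaw of long vs +y (deg) 2.9 509
    pca yaw 3.5 mean [418.8 131.2]
top tape c [ 630.1 -123.5] L,W [71.7 39. ] yaw of long vs +y (deg) 16.8 342
    pca yaw 14.5 mean [ 625.7 -121. ]
top tape40+ c [ 630.  -122.5] L,W [68.9 39. ] yaw of long vs +y (deg) 16.3 277
    pca yaw 17.2 mean [ 627.9 -121.4]
side tape c [ 630.5 -126.1] L,W [73.6 39.9] yaw of long vs +y (deg) 18.7 451
    pca yaw 37.1 mean [ 628.9 -138.5]
top yellow 18 [ 640.2 -162.    15.2] [ 626. -169.   -1.] [ 655. -152.   51.]
side yellow 39 [ 621.3 -142.6   23.8] [ 611. -168.   -2.] [ 644. -123.   50.]
```

View pics/crop2.png

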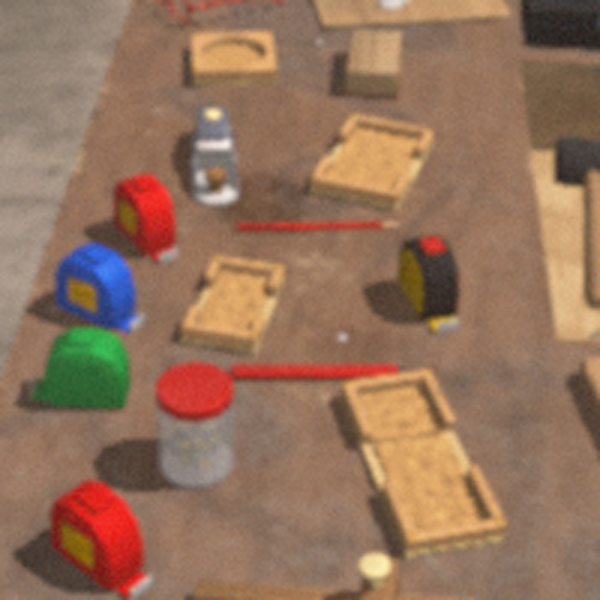

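The side crop confirms the identities, and the tape's hook points toward -y. Grasp poses (mm, deg): plane (420,120) at yaw 3, block (608.5,327.5) at -6.7, tape case centre (630,-123.5) at about 16.5, jar (415.2,-344.8). Trays: plane (600,-348.5) at 12, block (595.2,116) at -21.3, tape (445,-140) at -13.8, jar (439.7,353).

I'll turn first, then translate.

{"name": "jog_arm", "arguments": {
  "series": [
    [[0,0,0,0,0,0.14,85],[0,0,0,0,0,0.14,85],[0,0,0,0,0,0.14,85],[0,0,0,0,0,0.14,85],[0,0,0,0,0,0.14,85],[0,0,0,0,0,0.14,85],[0,0,0,0,0,0.14,85],[0,0,0,0,0,0.14,85],[-20,12,0,0,0,0.14,85],[-30,15,0,0,0,0,85]]
  ]
}}

```text
time_s: 1.1
eef_pos: [0.1812, 0.5087, 0.2307]
eef_rot: [-0.0, 0.691, 0.723, -0.0]
wrist_force: [0.7, -0.5, 0.3]
opening: 0.997
grasp_force: 0.0
```

```bash
cat > to.py <<'E'
import sys
from h import *
from bench import ctrl
o=ctrl.get_obs();p=np.array(o["eef_pos"])*1000;M=rot(o["eef_rot"]).as_matrix()
psi=np.degrees(np.arctan2(M[1,1],M[0,1]))
print("t",round(o["time_s"],2),"p",p.round(1),"psi",psi.round(2),"tilt",M[:2,2].round(4),"q1,q6",o["q"][[0,5]].round(2),"open",round(o["opening"]*85.4,1),"gf",round(o["grasp_force"],1),"F",np.round(o["wrist_force"],1))
if len(sys.argv)>1:
    x,y,z,a=map(float,sys.argv[1:5]);d=np.array([x,y,z])-p
    t=np.radians(a);print("turn rz",round(-np.radians(a-psi),3),"| after turn: tx,ty,tz",np.round([-np.sin(t)*d[0]+np.cos(t)*d[1],np.cos(t)*d[0]+np.sin(t)*d[1],-d[2]],1))
E
python3 to.py 420 120 100 3
```

```text
t 1.1 p [181.2 508.7 230.7] psi 2.63 tilt [-0.0003 -0.0003] q1,q6 [1.01 0.96] open 85.1 gf 0.0 F [ 0.7 -0.5  0.3]
turn rz -0.007 | after turn: tx,ty,tz [-400.7  218.1  130.7]
```

{"name": "jog_arm", "arguments": {
  "series": [
    [[-42,23,0,0,0,0,85],[-44,24,5,0,0,0,85],[-44,24,15,0,0,0,85],[-44,24,15,0,0,0,85],[-44,24,15,0,0,0,85],[-44,24,15,0,0,0,85],[-44,24,15,0,0,0,85],[-42,23,15,0,0,0,85],[-30,17,15,0,0,0,85],[-20,10,15,0,0,0,85]]
  ]
}}

```text
time_s: 2.1
eef_pos: [0.4123, 0.1291, 0.1092]
eef_rot: [0.0, 0.691, 0.723, 0.0]
wrist_force: [-0.5, 0.3, -0.1]
opening: 0.998
grasp_force: 0.0
```

```bash
python3 to.py 420 120 4 3
```

```text
t 2.1 p [412.3 129.1 109.2] psi 2.61 tilt [ 0.0007 -0.0003] q1,q6 [ 0.03 -0.02] open 85.2 gf 0.0 F [-0.5  0.3 -0.1]
turn rz -0.007 | after turn: tx,ty,tz [ -9.5   7.2 105.2]
```

{"name": "jog_arm", "arguments": {
  "series": [
    [[-1,0,10,0,0,-0.007,85],[-1,0,10,0,0,0,85],[0,0,10,0,0,0,85],[0,0,5,0,0,0,85],[0,0,5,0,0,0,85],[0,0,0,0,0,0,85],[0,0,0,0,0,0,85],[0,0,0,0,0,0,85],[0,0,0,0,0,0,85],[0,0,0,0,0,0,85]]
  ]
}}

```text
time_s: 3.1
eef_pos: [0.4114, 0.1294, 0.07]
eef_rot: [0.0, 0.687, 0.726, 0.0]
wrist_force: [-0.2, 0.5, -0.1]
opening: 0.995
grasp_force: 0.0
```

```bash
python3 to.py 420 120 4 3; python3 - <<'E'
from h import *;from bench import ctrl;import pickle
c=ctrl.camera("side");cv2.imwrite("pics/s1.png",cv2.resize(c["frame"][120:270,220:420],None,fx=4,fy=4,interpolation=cv2.INTER_CUBIC))
E
```

```text
t 3.1 p [411.4 129.4  70. ] psi 3.15 tilt [ 0.0006 -0.    ] q1,q6 [ 0.03 -0.03] open 84.9 gf 0.0 F [-0.2  0.5 -0.1]
turn rz 0.003 | after turn: tx,ty,tz [-9.9  8.1 66. ]
```

View pics/s1.png

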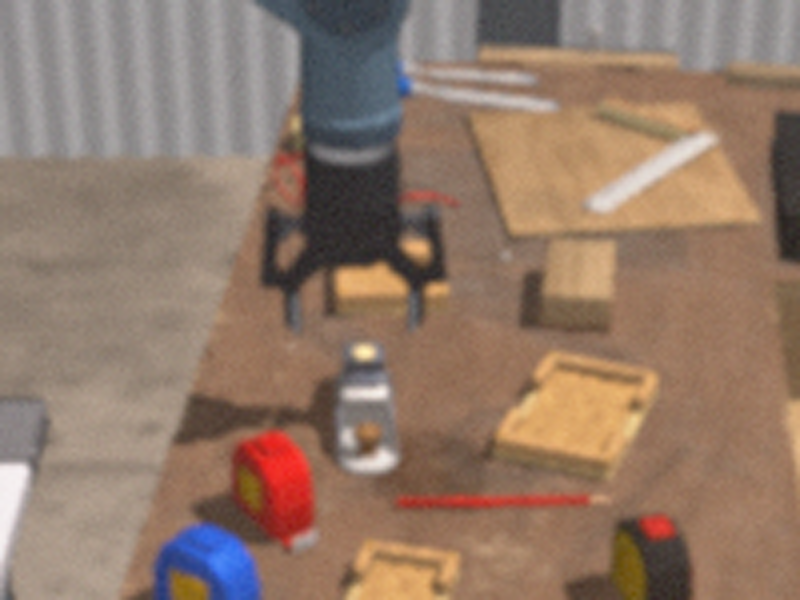

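The open fingers straddle the plane at crop pixel about (365,330) and stand 10 mm toward +y. The shortfall came from the fast move. I'll correct it, descend and close.

{"name": "jog_arm", "arguments": {
  "series": [
    [[-5,4,5,0,0,0,85],[-5,4,10,0,0,0,85],[0,0,12,0,0,0,85],[0,0,12,0,0,0,85],[0,0,12,0,0,0,85],[0,0,10,0,0,0,85],[0,0,5,0,0,0,85],[0,0,0,0,0,0,20],[0,0,0,0,0,0,20],[0,0,0,0,0,0,20]]
  ]
}}

```text
time_s: 4.15
eef_pos: [0.42, 0.12, 0.0043]
eef_rot: [0.0, 0.687, 0.726, 0.0]
wrist_force: [-6.2, -1.1, 36.7]
opening: 0.517
grasp_force: 55.2
```

```bash
python3 to.py 420 120 4 3
```

```text
t 4.15 p [420.  120.    4.3] psi 3.16 tilt [ 0.0003 -0.    ] q1,q6 [ 0.01 -0.05] open 44.2 gf 55.2 F [-6.2 -1.1 36.7]
turn rz 0.003 | after turn: tx,ty,tz [0.  0.  0.3]
```

{"name": "jog_arm", "arguments": {
  "series": [
    [[0,0,-4,0,0,0,20],[0,0,-12,0,0,0,20],[0,0,-25,0,0,0,20],[0,0,-35,0,0,-0.04,20],[0,0,-35,0,0,-0.04,20],[0,0,-30,0,0,-0.04,20],[0,0,-20,0,0,-0.034,20],[-10,0,-5,0,0,0,20],[-20,5,0,0,0,0,20],[-30,8,0,0,0,0,20]]
  ]
}}

```text
time_s: 5.15
eef_pos: [0.4437, 0.0638, 0.1691]
eef_rot: [-0.001, 0.629, 0.777, -0.0]
wrist_force: [0.5, 0.2, -7.1]
opening: 0.514
grasp_force: 63.3
```

```bash
python3 to.py 600 -348.5 110 12
```

```text
t 5.15 p [443.7  63.8 169.1] psi 12.05 tilt [-0.0015  0.0004] q1,q6 [-0.12 -0.33] open 43.9 gf 63.3 F [ 0.5  0.2 -7.1]
turn rz 0.001 | after turn: tx,ty,tz [-435.8   67.2   59.1]
```

{"name": "jog_arm", "arguments": {
  "series": [
    [[-40,6,0,0,0,0,20],[-44,7,0,0,0,0,20],[-46,7,0,0,0,0,20],[-46,7,0,0,0,0,20],[-46,7,0,0,0,0,20],[-46,7,0,0,0,0,20],[-46,7,0,0,0,0,20],[-46,7,0,0,0,0,20],[-40,6,0,0,0,0,20],[-30,4,0,0,0,0,20]]
  ]
}}

```text
time_s: 6.15
eef_pos: [0.5966, -0.3463, 0.1676]
eef_rot: [-0.001, 0.631, 0.776, -0.0]
wrist_force: [0.7, 0.3, -6.2]
opening: 0.511
grasp_force: 63.4
```

```bash
python3 to.py 600 -348.5 40 12
```

```text
t 6.15 p [ 596.6 -346.3  167.6] psi 11.83 tilt [-0.0023  0.0011] q1,q6 [-0.7 -0.9] open 43.6 gf 63.4 F [ 0.7  0.3 -6.2]
turn rz -0.003 | after turn: tx,ty,tz [ -2.9   2.8 127.6]
```

{"name": "jog_arm", "arguments": {
  "series": [
    [[-1,1,15,0,0,-0.003,20],[-1,1,25,0,0,0,20],[-1,1,25,0,0,0,20],[0,0,25,0,0,0,20],[0,0,20,0,0,0,20],[0,0,10,0,0,0,20],[0,0,4,0,0,0,20],[0,0,0,0,0,0,20],[0,0,0,0,0,0,20],[0,0,0,0,0,0,20]]
  ]
}}

```text
time_s: 7.15
eef_pos: [0.6021, -0.3463, 0.0473]
eef_rot: [0.001, 0.628, 0.778, -0.0]
wrist_force: [0.4, -0.7, -6.1]
opening: 0.518
grasp_force: 63.3
```

```bash
python3 to.py 600 -348.5 13 12; python3 - <<'E'
from h import *;from bench import ctrl;import pickle
a=ctrl.camera("side");b=ctrl.camera("top");pickle.dump((a,b),open("c1.pkl","wb"))
im=np.hstack([cv2.resize(a["frame"][220:370,300:440],(560,600)),]);cv2.imwrite("pics/s2.png",im)
P,uv,f=cloud(b,(375,465,160,230));k=(P[:,2]>.05)&(P[:,2]<.075);rect(P[k],"mid")
E
```

```text
t 7.15 p [ 602.1 -346.3   47.3] psi 12.14 tilt [ 0.0019 -0.0016] q1,q6 [-0.69 -0.9 ] open 44.2 gf 63.3 F [ 0.4 -0.7 -6.1]
turn rz 0.003 | after turn: tx,ty,tz [-1.8 -2.5 34.3]
mid c [ 602.3 -407.1] L,W [38.4 10.4] yaw of long vs +y (deg) 48.8 18
```

View pics/s2.png

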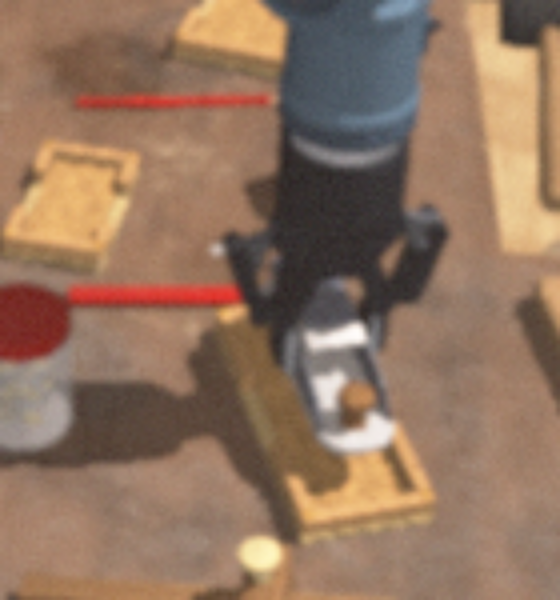

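The plane is held level over its tray with its front end at full-image pixel (391,332). I'll check its lengthwise centring by ray.

```bash
python3 - <<'E'
from h import *;import pickle
a,b=pickle.load(open("c1.pkl","rb"))
t=np.radians(12);ey=np.array([-np.sin(t),np.cos(t)]);ex=np.array([np.cos(t),np.sin(t)])
P,uv,f=cloud(a,(365,405,295,338));g=f.astype(int)
k=(P[:,2]>.03)&(P[:,2]<.1);k[k]=big(P[k],uv[k]);Q=P[k]
s=(Q[:,:2]-[.6021,-.3463])@ey*1000;w=(Q[:,:2]-[.6021,-.3463])@ex*1000
print("along",np.percentile(s,[0,1,3,50]),"across",np.percentile(w[s<-20],[2,50,98]),"z of end",Q[s<np.percentile(s,8),2].mean())
for z in(.043,.048):print(z,[(plane(a,[[391,v]],z)[0,:2]-[.6021,-.3463])@ey*1000 for v in(330,332)])
P,uv,f=cloud(b,(415,450,175,205));k=(P[:,2]>.04)&(P[:,2]<.1);s=(P[k][:,:2]-[.6021,-.3463])@ey*1000
print(np.percentile(s,[0,2,5]))
E
```

```text
along [-77.98733513 -76.57908396 -72.97957267 -15.66909395] across [-23.22733487  -4.53575991  20.74782555] z of end 0.05008767436694552
0.043 [np.float64(-67.25985803242541), np.float64(-73.5812987830975)]
0.048 [np.float64(-72.02692042417765), np.float64(-78.31014920880712)]
[-77.0377821  -76.3659846  -75.78193777]
```

{"name": "jog_arm", "arguments": {
  "series": [
    [[-1,-1,6,0,0,0.003,20],[-1,-1,8,0,0,0,20],[-1,0,8,0,0,0,20],[0,0,6,0,0,0,20],[0,0,3,0,0,0,20],[0,0,1,0,0,0,20],[0,0,0.5,0,0,0,20],[0,0,0,0,0,0,20],[0,0,0,0,0,0,20],[0,0,0,0,0,0,20]]
  ]
}}

```text
time_s: 8.25
eef_pos: [0.6001, -0.349, 0.0135]
eef_rot: [0.0, 0.629, 0.777, 0.0]
wrist_force: [-0.8, 0.3, -3.5]
opening: 0.513
grasp_force: 63.7
```

```bash
python3 to.py 600.3 -350 13.3 12
```

```text
t 8.25 p [ 600.1 -349.    13.5] psi 11.98 tilt [ 0.0004 -0.0003] q1,q6 [-0.7  -0.91] open 43.8 gf 63.7 F [-0.8  0.3 -3.5]
turn rz -0.0 | after turn: tx,ty,tz [-1.  -0.   0.2]
```

{"name": "jog_arm", "arguments": {
  "series": [
    [[0,0,0.3,0,0,0,20],[0,0,0,0,0,0,60],[0,0,0,0,0,0,60],[0,0,0,0,0,0,60],[0,0,0,0,0,0,60],[0,0,-5,0,0,0,60],[0,0,-15,0,0,0,60],[0,0,-35,0,0,0,85],[0,0,-45,0,0,0.04,85],[0,0,-45,0,0,0.14,85]]
  ]
}}

```text
time_s: 9.25
eef_pos: [0.5998, -0.3488, 0.1604]
eef_rot: [0.0, 0.698, 0.716, 0.0]
wrist_force: [0.9, -1.2, 0.3]
opening: 0.992
grasp_force: 0.0
```

```bash
python3 to.py 608.5 327.5 100 -6.7
```

```text
t 9.25 p [ 599.8 -348.8  160.4] psi 1.5 tilt [ 0.0002 -0.0001] q1,q6 [-0.7  -0.72] open 84.8 gf 0.0 F [ 0.9 -1.2  0.3]
turn rz 0.143 | after turn: tx,ty,tz [672.7 -70.3  60.4]
```

{"name": "jog_arm", "arguments": {
  "series": [
    [[0,0,-10,0,0,0.143,85],[40,-4,0,0,0,0,85],[48,-5,0,0,0,0,85],[48,-5,0,0,0,0,85],[48,-5,0,0,0,0,85],[48,-5,0,0,0,0,85],[48,-5,0,0,0,0,85],[48,-5,0,0,0,0,85],[48,-5,0,0,0,0,85],[48,-5,0,0,0,0,85]]
  ]
}}

```text
time_s: 10.25
eef_pos: [0.6047, 0.0792, 0.1697]
eef_rot: [0.001, 0.746, 0.666, 0.001]
wrist_force: [1.3, -0.0, 0.1]
opening: 0.997
grasp_force: 0.0
```

```bash
python3 to.py 608.5 327.5 60 -6.7; python3 - <<'E'
from h import *;from bench import ctrl
c=ctrl.camera("side");cv2.imwrite("pics/s3.png",cv2.resize(c["frame"][270:370,330:430],None,fx=5,fy=5))
b=ctrl.camera("top")
for c,bx in((b,(375,465,165,225)),(c,(345,415,285,360))):
    P,uv,f=cloud(c,bx);k=(P[:,2]>.034)&(P[:,2]<.075);k[k]=big(P[k],uv[k]);rect(P[k],"plane hi")
    hsv=cv2.cvtColor(f[None],cv2.COLOR_BGR2HSV)[0].astype(int);k=(hsv[:,1]<75)&(hsv[:,2]>75)&(P[:,2]>.012);k[k]=big(P[k],uv[k]);rect(P[k],"grey")
E
```

```text
t 10.25 p [604.7  79.2 169.7] psi -6.53 tilt [ 0.0023 -0.0001] q1,q6 [-0.06  0.05] open 85.1 gf 0.0 F [ 1.3 -0.   0.1]
turn rz 0.003 | after turn: tx,ty,tz [247.  -25.1 109.7]
plane hi c [ 597.1 -324.5] L,W [100.6  45.5] yaw of long vs +y (deg) 12.0 387
grey c [ 601.5 -344.2] L,W [157.8  48.7] yaw of long vs +y (deg) 11.8 580
plane hi c [ 595.7 -330. ] L,W [101.4  44.9] yaw of long vs +y (deg) 12.8 439
grey c [ 600. -352.] L,W [151.9  46.4] yaw of long vs +y (deg) 11.8 821
```

View pics/s3.png

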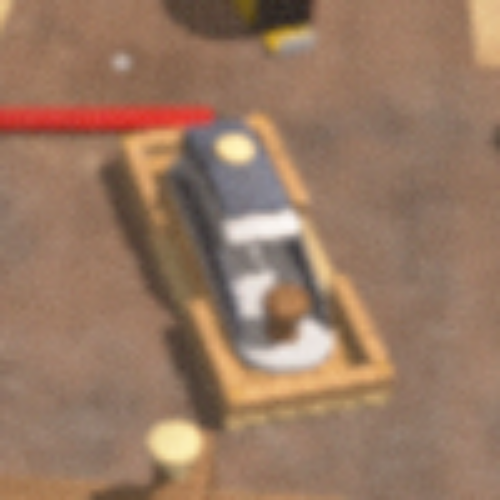

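The plane lies flat and centred in its tray (knob at crop 287,305). Next is the sanding block.

{"name": "jog_arm", "arguments": {
  "series": [
    [[35,-3,0,0,0,0.003,85],[42,-4,5,0,0,0,85],[42,-4,10,0,0,0,85],[42,-4,15,0,0,0,85],[42,-4,15,0,0,0,85],[30,-3,20,0,0,0,85],[15,-2,20,0,0,0,85],[5,-1,10,0,0,0,85],[0,0,0,0,0,0,85],[0,0,0,0,0,0,85]]
  ]
}}

```text
time_s: 11.35
eef_pos: [0.6098, 0.3305, 0.0739]
eef_rot: [0.0, 0.748, 0.664, 0.0]
wrist_force: [0.1, 0.1, 0.4]
opening: 0.996
grasp_force: 0.0
```

```bash
python3 to.py 608.5 327.5 2.5 -6.7
```

```text
t 11.35 p [609.8 330.5  73.9] psi -6.75 tilt [ 0.0009 -0.0001] q1,q6 [0.33 0.44] open 85.1 gf 0.0 F [0.1 0.1 0.4]
turn rz -0.001 | after turn: tx,ty,tz [-3.1 -1.  71.4]
```

{"name": "jog_arm", "arguments": {
  "series": [
    [[-2,-1,10,0,0,0,85],[-1,0,14,0,0,0,85],[0,0,14,0,0,0,85],[0,0,14,0,0,0,85],[0,0,12,0,0,0,85],[0,0,7,0,0,0,85],[0,0,0,0,0,0,50],[0,0,0,0,0,0,50],[0,0,0,0,0,0,50],[0,0,0,0,0,0,50]]
  ]
}}

```text
time_s: 12.35
eef_pos: [0.6079, 0.3288, 0.0024]
eef_rot: [0.0, 0.747, 0.665, 0.0]
wrist_force: [-0.2, -0.4, -0.6]
opening: 0.721
grasp_force: 67.6
```

```bash
python3 to.py 608.5 327.5 2.5 -6.7
```

```text
t 12.35 p [607.9 328.8   2.4] psi -6.7 tilt [0.0006 0.0002] q1,q6 [0.32 0.44] open 61.6 gf 67.6 F [-0.2 -0.4 -0.6]
turn rz 0.0 | after turn: tx,ty,tz [-1.2  0.7 -0.1]
```

{"name": "jog_arm", "arguments": {
  "series": [
    [[0,0,-4,0,0,0,50],[0,0,-12,0,0,0,50],[0,0,-22,0,0,0,50],[0,0,-30,0,0,0.085,50],[0,0,-20,0,0,0.085,50],[0,0,-10,0,0,0.085,50],[-20,4,0,0,0,0,50],[-35,10,0,0,0,0,50],[-40,12,0,0,0,0,50],[-40,12,0,0,0,0,50]]
  ]
}}

```text
time_s: 13.35
eef_pos: [0.594, 0.1881, 0.1012]
eef_rot: [0.0, 0.825, 0.565, 0.001]
wrist_force: [-0.1, 0.0, -0.5]
opening: 0.721
grasp_force: 67.8
```

```bash
python3 to.py 595.6 117 45 -21.3
```

```text
t 13.35 p [594.  188.1 101.2] psi -21.25 tilt [0.0016 0.0001] q1,q6 [0.12 0.49] open 61.6 gf 67.8 F [-0.1  0.  -0.5]
turn rz 0.001 | after turn: tx,ty,tz [-65.7  27.3  56.2]
```

{"name": "jog_arm", "arguments": {
  "series": [
    [[-25,11,0,0,0,0,50],[-20,9,5,0,0,0,50],[-12,5,15,0,0,0,50],[-5,2,16,0,0,0,50],[-1,0,10,0,0,0,50],[0,0,8,0,0,0,50],[0,0,2,0,0,0,50],[0,0,0,0,0,0,50],[0,0,0,0,0,0,50],[0,0,0,0,0,0,50]]
  ]
}}

```text
time_s: 14.35
eef_pos: [0.5968, 0.121, 0.0445]
eef_rot: [0.0, 0.826, 0.564, 0.001]
wrist_force: [0.3, -0.5, -1.8]
opening: 0.723
grasp_force: 67.8
```

```bash
python3 to.py 595.6 117 11.5 -21.3; python3 - <<'E'
from h import *;from bench import ctrl
c=ctrl.camera("side");cv2.imwrite("pics/s4.png",cv2.resize(c["frame"][150:270,310:430],None,fx=5,fy=5))
E
```

```text
t 14.35 p [596.8 121.   44.5] psi -21.28 tilt [0.0012 0.    ] q1,q6 [0.01 0.38] open 61.8 gf 67.8 F [ 0.3 -0.5 -1.8]
turn rz 0.0 | after turn: tx,ty,tz [-4.1  0.3 33. ]
```

View pics/s4.png

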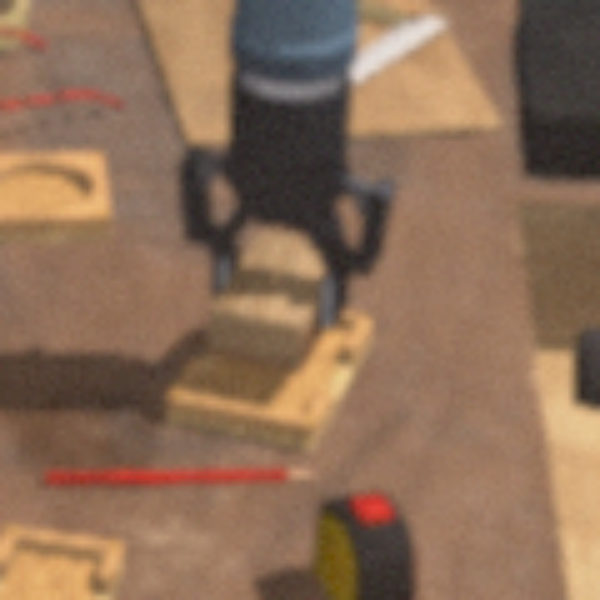

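The block is held level over its tray (crop 260,320). I'll lower it.

{"name": "jog_arm", "arguments": {
  "series": [
    [[-2,0,6,0,0,0,50],[-2,0,8,0,0,0,50],[0,0,8,0,0,0,50],[0,0,6,0,0,0,50],[0,0,3,0,0,0,50],[0,0,1,0,0,0,50],[0,0,0.7,0,0,0,50],[0,0,0,0,0,0,50],[0,0,0,0,0,0,50],[0,0,0,0,0,0,50]]
  ]
}}

```text
time_s: 15.4
eef_pos: [0.5951, 0.1169, 0.0115]
eef_rot: [0.0, 0.826, 0.564, 0.0]
wrist_force: [0.5, 0.6, -0.3]
opening: 0.721
grasp_force: 67.8
```

```bash
python3 to.py 595.6 117 11.4 -21.3
```

```text
t 15.4 p [595.1 116.9  11.5] psi -21.31 tilt [ 0.0005 -0.    ] q1,q6 [-0.    0.37] open 61.6 gf 67.8 F [ 0.5  0.6 -0.3]
turn rz -0.0 | after turn: tx,ty,tz [0.3 0.4 0.1]
```

{"name": "jog_arm", "arguments": {
  "series": [
    [[0,0,0.3,0,0,0,50],[0,0,0,0,0,0,76],[0,0,0,0,0,0,76],[0,0,0,0,0,0,76],[0,0,-5,0,0,0,76],[0,0,-15,0,0,0,76],[0,0,-35,0,0,-0.1,85],[0,0,-45,0,0,-0.14,85],[0,0,-40,0,0,-0.14,85],[0,0,-10,0,0,-0.14,85]]
  ]
}}

```text
time_s: 16.4
eef_pos: [0.5983, 0.117, 0.1685]
eef_rot: [0.004, 0.651, 0.759, 0.003]
wrist_force: [0.3, 0.2, 0.0]
opening: 0.995
grasp_force: 0.0
```

```bash
python3 to.py 630 -123.5 120 16.5
```

```text
t 16.4 p [598.3 117.  168.5] psi 8.82 tilt [ 0.0107 -0.    ] q1,q6 [-0.   -0.16] open 85.0 gf 0.0 F [0.3 0.2 0. ]
turn rz -0.134 | after turn: tx,ty,tz [-239.6  -37.9   48.5]
```

{"name": "jog_arm", "arguments": {
  "series": [
    [[0,0,0,0,0,-0.134,85],[-35,-6,0,0,0,0,85],[-42,-7,0,0,0,0,85],[-42,-7,5,0,0,0,85],[-42,-7,10,0,0,0,85],[-40,-6,10,0,0,0,85],[-25,-4,10,0,0,0,85],[-12,-1,5,0,0,0,85],[-4,0,0,0,0,0,85],[0,0,0,0,0,0,85]]
  ]
}}

```text
time_s: 17.4
eef_pos: [0.626, -0.1257, 0.1217]
eef_rot: [0.0, 0.601, 0.799, 0.0]
wrist_force: [0.3, 0.9, 0.3]
opening: 0.995
grasp_force: 0.0
```

```bash
python3 to.py 630 -123.5 24 16.5; python3 - <<'E'
from h import *;from bench import ctrl
c=ctrl.camera("side");cv2.imwrite("pics/s5.png",cv2.resize(c["frame"][150:290,310:450],None,fx=4,fy=4))
b=ctrl.camera("top")
for c,bx in((b,(238,303,173,230)),(c,(338,390,200,245))):
    P,uv,f=cloud(c,bx);k=(P[:,2]>.034)&(P[:,2]<.06);k[k]=big(P[k],uv[k]);rect(P[k],"block top");print(np.median(P[k][:,2]))
E
```

```text
t 17.4 p [ 626.  -125.7  121.7] psi 16.16 tilt [0.0007 0.0001] q1,q6 [-0.38 -0.67] open 85.0 gf 0.0 F [0.3 0.9 0.3]
turn rz -0.006 | after turn: tx,ty,tz [ 1.   4.4 97.7]
block top c [596.9 116.2] L,W [111.4  63.6] yaw of long vs +y (deg) -22.4 715
0.043282660597151246
block top c [564.5 102.9] L,W [94.2 39.1] yaw of long vs +y (deg) 7.0 95
0.04287491290569245
```

View pics/s5.png

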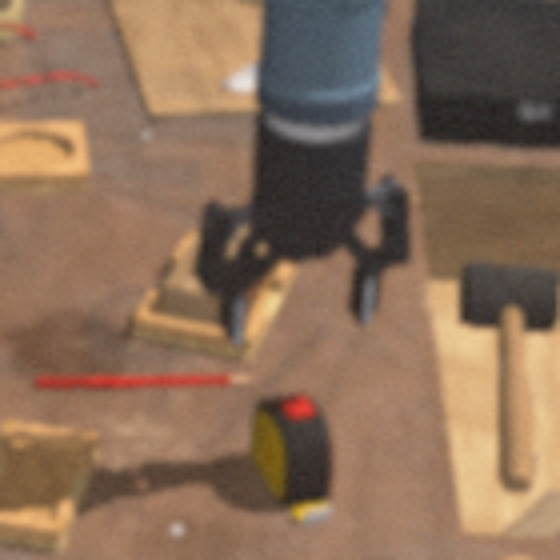

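The sanding block sits flat at (597,116) with its top at 43 mm. The open fingers line up over the tape (crop 290,450), so I'll descend and grasp.

{"name": "jog_arm", "arguments": {
  "series": [
    [[1,2,5,0,0,-0.006,85],[0,2,12,0,0,0,85],[0,1,16,0,0,0,85],[0,0,18,0,0,0,85],[0,0,18,0,0,0,85],[0,0,18,0,0,0,85],[0,0,10,0,0,0,85],[0,0,0,0,0,0,85],[0,0,0,0,0,0,15],[0,0,0,0,0,0,15]]
  ]
}}

```text
time_s: 18.5
eef_pos: [0.6311, -0.1242, 0.025]
eef_rot: [0.001, 0.598, 0.801, 0.0]
wrist_force: [0.5, -0.7, 0.3]
opening: 0.686
grasp_force: 0.0
```

```bash
python3 to.py 630 -123.5 24 16.5
```

```text
t 18.5 p [ 631.1 -124.2   25. ] psi 16.5 tilt [ 0.0018 -0.0007] q1,q6 [-0.38 -0.67] open 58.6 gf 0.0 F [ 0.5 -0.7  0.3]
turn rz 0.0 | after turn: tx,ty,tz [ 0.9 -0.9  1. ]
```

{"name": "jog_arm", "arguments": {
  "series": [
    [[0,0,0,0,0,0,15],[0,0,0,0,0,0,15],[0,0,0,0,0,0,15],[0,0,-4,0,0,0,15],[0,0,-8,0,0,0,15],[0,0,-12,0,0,0,15],[0,0,-12,0,0,0,15],[0,0,-12,0,0,0,15],[0,0,-8,0,0,0,15],[0,0,-4,0,0,0,15]]
  ]
}}

```text
time_s: 19.5
eef_pos: [0.6309, -0.1241, 0.0856]
eef_rot: [0.001, 0.598, 0.801, 0.0]
wrist_force: [-0.4, 0.8, -2.4]
opening: 0.412
grasp_force: 59.8
```

```bash
python3 to.py 445 -140 120 -13.8;python3 - <<'E'
from h import *;from bench import ctrl
c=ctrl.camera("side");cv2.imwrite("pics/s6.png",cv2.resize(c["frame"][180:290,330:440],None,fx=5,fy=5))
E
```

```text
t 19.5 p [ 630.9 -124.1   85.6] psi 16.5 tilt [ 0.0019 -0.0008] q1,q6 [-0.38 -0.67] open 35.1 gf 59.8 F [-0.4  0.8 -2.4]
turn rz 0.529 | after turn: tx,ty,tz [ -59.8 -176.8  -34.4]
```

View pics/s6.png

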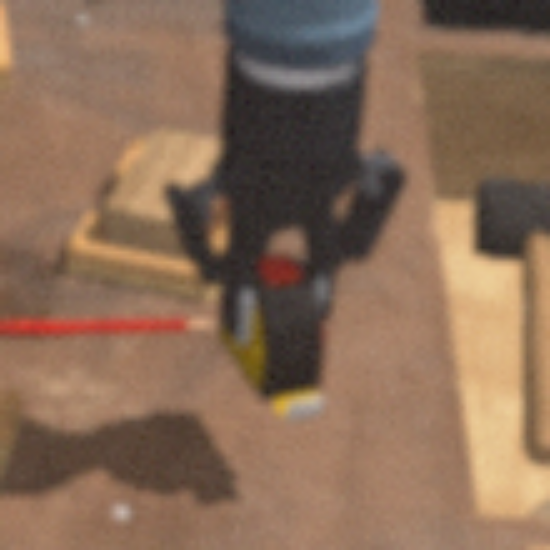

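The tape is held upright and the hook points along -y (crop 300,405). I'll measure the hook end relative to the TCP.

```bash
python3 - <<'E'
from h import *;from bench import ctrl
t=np.radians(16.5);ey=np.array([-np.sin(t),np.cos(t)]);ex=np.array([np.cos(t),np.sin(t)]);T=np.array([.6309,-.1241])
for n,bx in(("side",(370,402,228,266)),("top",(325,375,170,210))):
    P,uv,f=cloud(ctrl.camera(n),bx);hsv=cv2.cvtColor(f[None],cv2.COLOR_BGR2HSV)[0].astype(int)
    s=(P[:,:2]-T)@ey*1000;w=(P[:,:2]-T)@ex*1000
    k=(P[:,2]>.045)&(P[:,2]<.14)&(abs(w)<25);print(n,"lowest s",np.sort(s[k])[[0,3,8,15]].round(1))
    k2=k&(P[:,2]>.085);print(" case s range (z>85)",np.percentile(s[k2],[1,99]).round(1))
    k3=k&(P[:,2]<.075);print(" w of low part",np.percentile(w[k3],[3,97]).round(1), "z min",P[k,2].min())
for z in(.06,.066):print((plane(ctrl.camera("side"),[[390,262]],z)[0,:2]-T)@ey*1000)
E
```

```text
side lowest s [-49.8 -48.4 -47.4 -45.9]
 case s range (z>85) [-34.8  11.1]
 w of low part [-18.9  14.2] z min 0.057776295400621125
top lowest s [-46.2 -41.3 -29.8  20.3]
 case s range (z>85) [-32.3  28.3]
 w of low part [-14.9   3.6] z min 0.055987758813550004
-42.7782152234213
-50.10653786707401
```

{"name": "jog_arm", "arguments": {
  "series": [
    [[0,0,-5,0,0,0.13,15],[0,0,-10,0,0,0.14,15],[0,0,-10,0,0,0.14,15],[0,0,-10,0,0,0.119,15],[-5,-20,0,0,0,0,15],[-10,-30,0,0,0,0,15],[-12,-36,0,0,0,0,15],[-12,-36,0,0,0,0,15],[-10,-30,0,0,0,0,15],[-5,-15,0,0,0,0,15]]
  ]
}}

```text
time_s: 20.75
eef_pos: [0.4521, -0.1357, 0.1179]
eef_rot: [-0.001, 0.787, 0.617, -0.001]
wrist_force: [0.2, -0.5, -2.7]
opening: 0.415
grasp_force: 60.5
```

```bash
python3 to.py 445 -140 50 -13.8
```

```text
t 20.75 p [ 452.1 -135.7  117.9] psi -13.84 tilt [-0.0027  0.0013] q1,q6 [-0.54 -0.3 ] open 35.4 gf 60.5 F [ 0.2 -0.5 -2.7]
turn rz -0.001 | after turn: tx,ty,tz [-5.9 -5.9 67.9]
```

```bash
python3 to.py 446.4 -134.2 34 -13.8
```

```text
t 20.75 p [ 452.1 -135.7  117.9] psi -13.84 tilt [-0.0027  0.0013] q1,q6 [-0.54 -0.3 ] open 35.4 gf 60.5 F [ 0.2 -0.5 -2.7]
turn rz -0.001 | after turn: tx,ty,tz [ 0.1 -5.9 83.9]
```

{"name": "jog_arm", "arguments": {
  "series": [
    [[0,-3,10,0,0,0,15],[0,-2,15,0,0,0,15],[0,0,15,0,0,0,15],[0,0,12,0,0,0,15],[0,0,6,0,0,0,15],[0,0,2,0,0,0,15],[0,0,0,0,0,0,15],[0,0,0,0,0,0,15],[0,0,0,0,0,0,15],[0,0,0,0,0,0,15]]
  ]
}}

```text
time_s: 21.75
eef_pos: [0.4507, -0.1354, 0.0594]
eef_rot: [0.001, 0.787, 0.617, 0.0]
wrist_force: [-0.0, -0.1, -2.6]
opening: 0.414
grasp_force: 60.5
```

```bash
python3 to.py 446.4 -134.2 34 -13.8
```

```text
t 21.75 p [ 450.7 -135.4   59.4] psi -13.81 tilt [ 0.0009 -0.0006] q1,q6 [-0.54 -0.3 ] open 35.3 gf 60.5 F [-0.  -0.1 -2.6]
turn rz -0.0 | after turn: tx,ty,tz [ 0.1 -4.4 25.4]
```

{"name": "jog_arm", "arguments": {
  "series": [
    [[0,-2,0,0,0,0,15],[0,-2.4,0,0,0,0,15],[0,0,5,0,0,0,15],[0,0,6,0,0,0,15],[0,0,6,0,0,0,15],[0,0,5,0,0,0,15],[0,0,2,0,0,0,15],[0,0,0.8,0,0,0,15],[0,0,0,0,0,0,15],[0,0,0,0,0,0,15]]
  ]
}}

```text
time_s: 22.75
eef_pos: [0.4459, -0.134, 0.0341]
eef_rot: [-0.0, 0.787, 0.617, -0.0]
wrist_force: [-1.4, 0.8, 0.7]
opening: 0.418
grasp_force: 60.8
```

```bash
python3 to.py 446.4 -134.2 34 -13.8;python3 - <<'E'
from h import *;from bench import ctrl
c=ctrl.camera("side");cv2.imwrite("pics/s7.png",cv2.resize(c["frame"][190:310,260:380],None,fx=5,fy=5))
E
```

```text
t 22.75 p [ 445.9 -134.    34.1] psi -13.81 tilt [-0.0004  0.0002] q1,q6 [-0.55 -0.31] open 35.7 gf 60.8 F [-1.4  0.8  0.7]
turn rz -0.0 | after turn: tx,ty,tz [-0.   0.5  0.1]
```

View pics/s7.png

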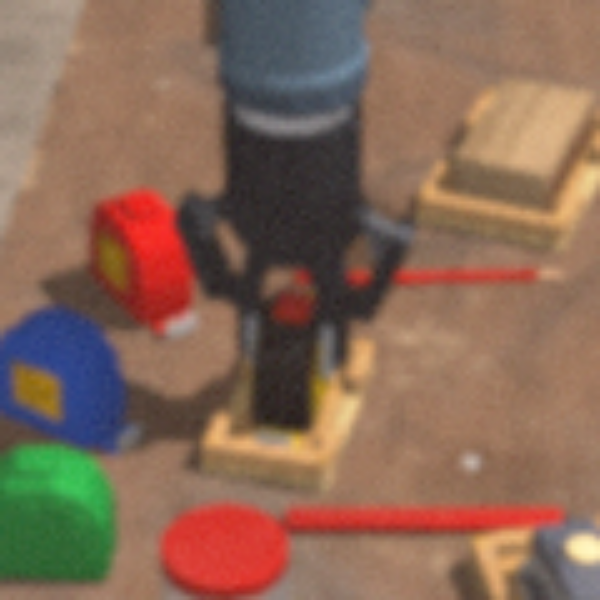

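The tape is inside the rim, upright and in contact (hook at crop 275,437). I'll release it and go to the jar, keeping the yaw.

{"name": "jog_arm", "arguments": {
  "series": [
    [[0,0,0,0,0,0,60],[0,0,0,0,0,0,60],[0,0,0,0,0,0,60],[0,0,-5,0,0,0,60],[0,0,-20,0,0,0,70],[0,0,-40,0,0,0,85],[0,0,-45,0,0,0,85],[-10,0,-30,0,0,0,85],[-25,0,-10,0,0,0,85],[-30,0,0,0,0,0,85]]
  ]
}}

```text
time_s: 23.8
eef_pos: [0.4319, -0.1983, 0.1873]
eef_rot: [0.003, 0.786, 0.618, 0.001]
wrist_force: [0.7, 0.8, 0.6]
opening: 0.99
grasp_force: 0.0
```

```bash
python3 to.py 415.2 -344.8 120 -13.8
```

```text
t 23.8 p [ 431.9 -198.3  187.3] psi -13.69 tilt [ 0.0047 -0.0035] q1,q6 [-0.68 -0.44] open 84.6 gf 0.0 F [0.7 0.8 0.6]
turn rz 0.002 | after turn: tx,ty,tz [-146.2   18.7   67.3]
```

{"name": "jog_arm", "arguments": {
  "series": [
    [[-35,4,0,0,0,0,85],[-38,5,0,0,0,0,85],[-35,4,10,0,0,0,85],[-22,3,15,0,0,0,85],[-10,2,20,0,0,0,85],[-4,0,10,0,0,0,85],[0,0,5,0,0,0,85],[0,0,0,0,0,0,85],[0,0,0,0,0,0,85],[0,0,0,0,0,0,85]]
  ]
}}

```text
time_s: 24.8
eef_pos: [0.4143, -0.3413, 0.1251]
eef_rot: [0.001, 0.787, 0.617, 0.0]
wrist_force: [-0.2, -0.5, -0.2]
opening: 0.994
grasp_force: 0.0
```

```bash
python3 to.py 415.2 -344.8 32 -13.8;python3 - <<'E'
from h import *;from bench import ctrl
c=ctrl.camera("side");cv2.imwrite("pics/s8.png",cv2.resize(c["frame"][210:370,230:390],None,fx=3.7,fy=3.7))
d=ctrl.camera("top");P,uv,f=cloud(c,(285,325,286,335));g=f.astype(int);k=(P[:,2]>.078)&(P[:,2]<.095)&(g[:,2]>2*g[:,1]);rect(P[k],"lid");print(np.median(P[k],0))
P,uv,f=cloud(d,(328,378,225,268));k=(P[:,2]>.068)&(P[:,2]<.09);k[k]=big(P[k],uv[k]);rect(P[k],"tape")
P,uv,f=cloud(d,(328,378,225,268));k=(P[:,2]>.03)&(P[:,2]<.09);k[k]=big(P[k],uv[k]);rect(P[k],"tape")
E
```

```text
t 24.8 p [ 414.3 -341.3  125.1] psi -13.75 tilt [ 0.001  -0.0013] q1,q6 [-0.91 -0.67] open 84.9 gf 0.0 F [-0.2 -0.5 -0.2]
turn rz 0.001 | after turn: tx,ty,tz [-3.2  1.8 93.1]
lid c [ 414.2 -349.4] L,W [61.4 60.7] yaw of long vs +y (deg) -15.2 385
[ 0.41490503 -0.35237475  0.0862485 ]
tape c [ 449.2 -130.2] L,W [49.2 35. ] yaw of long vs +y (deg) -17.3 158
tape c [ 447.8 -132.9] L,W [71.2 39.4] yaw of long vs +y (deg) -9.8 318
```

View pics/s8.png

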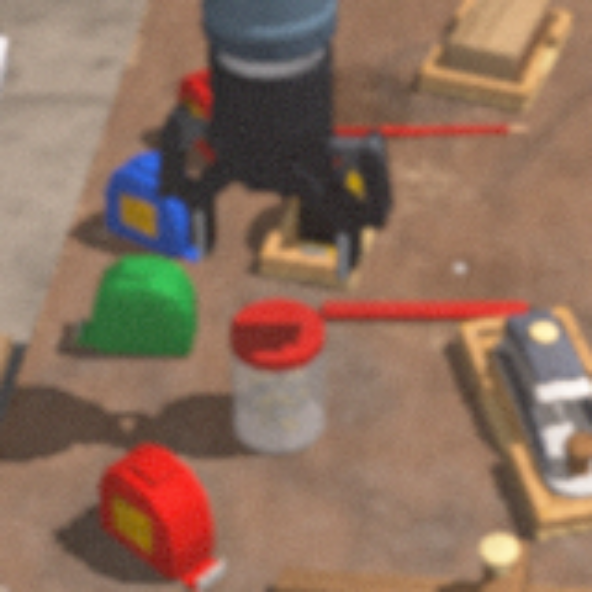

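The tape sits upright and centred at (448,-133). The jar (crop 278,375) is below the open gripper and clear of its neighbours, so I'll descend and grip it.

{"name": "jog_arm", "arguments": {
  "series": [
    [[-2,1,5,0,0,0,85],[-2,1,12,0,0,0,85],[0,0,16,0,0,0,85],[0,0,16,0,0,0,85],[0,0,16,0,0,0,85],[0,0,16,0,0,0,85],[0,0,10,0,0,0,85],[0,0,2,0,0,0,85],[0,0,0,0,0,0,50],[0,0,0,0,0,0,50]]
  ]
}}

```text
time_s: 25.9
eef_pos: [0.4144, -0.346, 0.0319]
eef_rot: [-0.0, 0.787, 0.617, -0.0]
wrist_force: [-5.5, 3.1, 9.4]
opening: 0.712
grasp_force: 43.7
```

```bash
python3 to.py 415.2 -345.2 32 -13.8
```

```text
t 25.9 p [ 414.4 -346.    31.9] psi -13.78 tilt [-0.0009 -0.0001] q1,q6 [-0.92 -0.67] open 60.8 gf 43.7 F [-5.5  3.1  9.4]
turn rz 0.0 | after turn: tx,ty,tz [ 1.   0.6 -0.1]
```

{"name": "jog_arm", "arguments": {
  "series": [
    [[0,0,0,0,0,0,50],[0,0,0,0,0,0,50],[0,0,0,0,0,0,50],[0,0,-3,0,0,0,50],[0,0,-8,0,0,0,50],[0,0,-18,0,0,0,50],[0,0,-25,0,0,0,50],[0,0,-30,0,0,0,50],[0,0,-30,0,0,0,50],[0,0,-15,0,0,0,50]]
  ]
}}

```text
time_s: 26.9
eef_pos: [0.4157, -0.3469, 0.1636]
eef_rot: [0.002, 0.787, 0.617, 0.0]
wrist_force: [1.5, -0.4, -2.8]
opening: 0.712
grasp_force: 56.6
```

```bash
python3 to.py 439.7 353 150 -13.8
```

```text
t 26.9 p [ 415.7 -346.9  163.6] psi -13.8 tilt [ 0.0032 -0.0037] q1,q6 [-0.91 -0.67] open 60.8 gf 56.6 F [ 1.5 -0.4 -2.8]
turn rz -0.0 | after turn: tx,ty,tz [ 685.4 -143.6   13.6]
```

```bash
python3 - <<'E'
from h import *;from bench import ctrl
c=ctrl.camera("side");d=ctrl.camera("top");cv2.imwrite("pics/s9.png",np.hstack([cv2.resize(c["frame"][190:310,250:350],(400,480)),cv2.resize(d["frame"][200:300,380:480],(400,480))[:, :400]]))
T=np.array([.4157,-.3469])
P,uv,f=cloud(c,(260,340,200,320));g=f.astype(int);k=(P[:,2]>.198)&(P[:,2]<.235)&(g[:,2]>1.8*g[:,1])&(g[:,2]>60);rect(P[k],"side lid");print(P[k].min(0),P[k].max(0))
k=(abs(P[:,0]-.415)<.04)&(abs(P[:,1]+.36)<.05)&(P[:,2]>.125)&(P[:,2]<.15);rect(P[k],"low body");print(P[k].min(0),P[k].max(0))
E
```

```text
side lid c [ 406.8 -352.9] L,W [83.6 49.1] yaw of long vs +y (deg) 68.9 345
[ 0.37131069 -0.38076028  0.19813873] [ 0.45411049 -0.32332392  0.23091764]
low body c [ 416.4 -369.4] L,W [61.1 27.2] yaw of long vs +y (deg) 89.8 143
[ 0.38589166 -0.38304633  0.13381708] [ 0.44698769 -0.35569907  0.1498979 ]
```

View pics/s9.png

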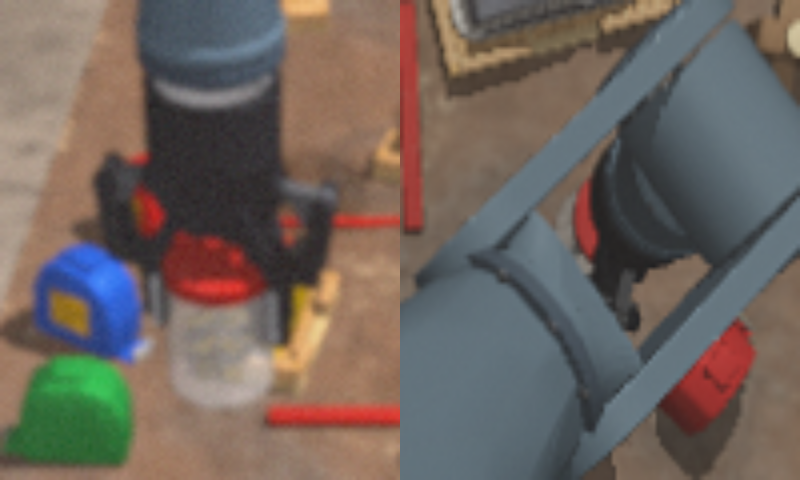

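The jar hangs upright in the grip (left panel, 220,320). Now I'll carry it to its tray.

{"name": "jog_arm", "arguments": {
  "series": [
    [[25,-5,0,0,0,0,50],[38,-8,0,0,0,0,50],[44,-9,0,0,0,0,50],[46,-10,0,0,0,0,50],[46,-10,0,0,0,0,50],[46,-10,0,0,0,0,50],[46,-10,0,0,0,0,50],[46,-10,0,0,0,0,50],[46,-10,0,0,0,0,50],[46,-10,0,0,0,0,50]]
  ]
}}

```text
time_s: 28.0
eef_pos: [0.4267, 0.0948, 0.1592]
eef_rot: [-0.0, 0.787, 0.617, -0.0]
wrist_force: [1.4, 0.0, -2.8]
opening: 0.71
grasp_force: 56.7
```

```bash
python3 to.py 439.7 353 150 -13.8
```

```text
t 28.0 p [426.7  94.8 159.2] psi -13.82 tilt [-0.0008  0.0001] q1,q6 [-0.05  0.19] open 60.7 gf 56.7 F [ 1.4  0.  -2.8]
turn rz -0.0 | after turn: tx,ty,tz [253.9 -48.9   9.2]
```

{"name": "jog_arm", "arguments": {
  "series": [
    [[40,-8,0,0,0,0,50],[44,-8,0,0,0,0,50],[44,-8,0,0,0,0,50],[44,-8,0,0,0,0,50],[38,-7,5,0,0,0,50],[24,-5,15,0,0,0,50],[12,-3,20,0,0,0,50],[5,-1,25,0,0,0,50],[0,0,15,0,0,0,50],[0,0,5,0,0,0,50]]
  ]
}}

```text
time_s: 29.0
eef_pos: [0.4389, 0.3469, 0.0721]
eef_rot: [-0.001, 0.787, 0.617, -0.003]
wrist_force: [-0.3, 0.3, -1.8]
opening: 0.71
grasp_force: 56.7
```

```bash
python3 to.py 439.7 353 65 -13.8; python3 - <<'E'
from h import *;from bench import ctrl
c=ctrl.camera("side");cv2.imwrite("pics/s10.png",cv2.resize(c["frame"][110:210,270:370],(600,600)))
o=ctrl.get_obs();T=o["eef_pos"];b=T[2]-.032
P,uv,f=cloud(c,(295,345,140,202));k=(abs(P[:,:2]-T[:2])<.06).all(1)&(P[:,2]>b+.005)&(P[:,2]<b+.03)&(P[:,2]>.026);print(T[:2]);rect(P[k],"low body");print(np.percentile(P[k],[2,98],axis=0).round(4))
E
```

```text
t 29.0 p [438.9 346.9  72.1] psi -13.8 tilt [-0.0047 -0.0024] q1,q6 [0.46 0.7 ] open 60.7 gf 56.7 F [-0.3  0.3 -1.8]
turn rz 0.0 | after turn: tx,ty,tz [ 6.1 -0.7  7.1]
[0.43942102 0.34688541]
low body c [438.2 326.5] L,W [62.3 37.5] yaw of long vs +y (deg) 87.1 111
[[0.4081 0.3117 0.0461]
 [0.4697 0.3454 0.0702]]
```

View pics/s10.png

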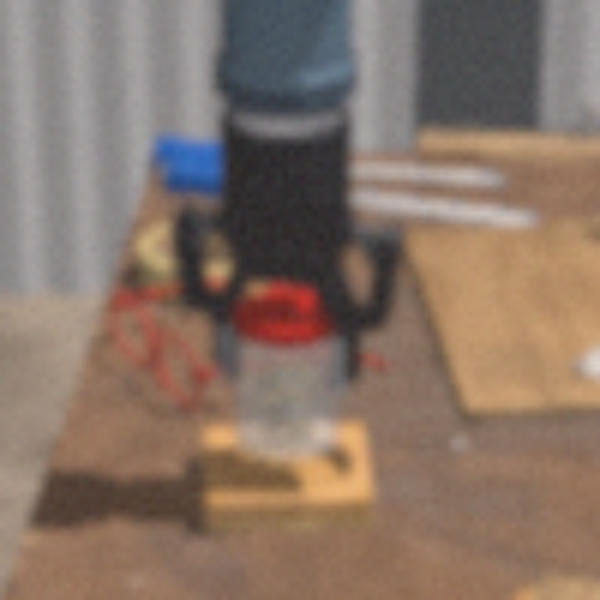

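The jar is upright above its tray, about 2 mm to the -y side of the TCP. I'll aim at y = 355 and lower.

{"name": "jog_arm", "arguments": {
  "series": [
    [[4,-0.5,0,0,0,0,50],[4,-1,3,0,0,0,50],[0,0,4,0,0,0,50],[0,0,4,0,0,0,50],[0,0,0,0,0,0,50],[0,0,0,0,0,0,50],[0,0,0,0,0,0,50],[0,0,0,0,0,0,50],[0,0,0,0,0,0,50],[0,0,0,0,0,0,50]]
  ]
}}

```text
time_s: 30.05
eef_pos: [0.4415, 0.3562, 0.0642]
eef_rot: [0.0, 0.787, 0.617, 0.0]
wrist_force: [-0.5, 0.4, -3.3]
opening: 0.712
grasp_force: 56.8
```

```bash
python3 to.py 439.7 355 41 -13.8
```

```text
t 30.05 p [441.5 356.2  64.2] psi -13.81 tilt [0.0001 0.0001] q1,q6 [0.47 0.71] open 60.8 gf 56.8 F [-0.5  0.4 -3.3]
turn rz -0.0 | after turn: tx,ty,tz [-1.5 -1.4 23.2]
```

{"name": "jog_arm", "arguments": {
  "series": [
    [[-1.5,-1.4,2,0,0,0,50],[0,0,5,0,0,0,50],[0,0,6,0,0,0,50],[0,0,5,0,0,0,50],[0,0,3,0,0,0,50],[0,0,1,0,0,0,50],[0,0,0.7,0,0,0,50],[0,0,0.3,0,0,0,50],[0,0,0,0,0,0,50],[0,0,0,0,0,0,50]]
  ]
}}

```text
time_s: 31.05
eef_pos: [0.4398, 0.3551, 0.0413]
eef_rot: [0.0, 0.787, 0.617, 0.0]
wrist_force: [-0.0, 0.6, -1.5]
opening: 0.708
grasp_force: 56.8
```

```bash
python3 to.py 439.7 355 41 -13.8
```

```text
t 31.05 p [439.8 355.1  41.3] psi -13.81 tilt [0.0003 0.0002] q1,q6 [0.47 0.71] open 60.5 gf 56.8 F [-0.   0.6 -1.5]
turn rz -0.0 | after turn: tx,ty,tz [-0.1 -0.1  0.3]
```

{"name": "jog_arm", "arguments": {
  "series": [
    [[0,0,0.4,0,0,0,50],[0,0,0,0,0,0,50],[0,0,0,0,0,0,78],[0,0,0,0,0,0,85],[0,0,0,0,0,0,85],[0,0,-5,0,0,0,85],[0,0,-15,0,0,0,85],[0,0,-35,0,0,0,85],[0,0,-45,0,0,0,85],[0,0,-45,0,0,0,85]]
  ]
}}

```text
time_s: 32.05
eef_pos: [0.4394, 0.3549, 0.1882]
eef_rot: [0.0, 0.787, 0.617, 0.0]
wrist_force: [0.6, 0.1, 0.2]
opening: 0.998
grasp_force: 0.0
```

{"name": "jog_arm", "arguments": {
  "series": [
    [[0,0,-30,0,0,0,85],[20,-20,-5,0,0,0,85],[35,-25,0,0,0,0,85],[35,-25,0,0,0,0,85],[35,-25,0,0,0,0,85],[35,-25,0,0,0,0,85],[20,-10,0,0,0,0,85],[0,0,0,0,0,0,85],[0,0,0,0,0,0,85],[0,0,0,0,0,0,85]]
  ]
}}

```text
time_s: 33.05
eef_pos: [0.3569, 0.56, 0.2213]
eef_rot: [0.0, 0.787, 0.617, 0.0]
wrist_force: [0.0, -0.1, -0.4]
opening: 0.996
grasp_force: 0.0
```

```bash
python3 to.py; python3 - <<'E'
from h import *;from bench import ctrl
c=ctrl.camera("side");d=ctrl.camera("top");cv2.imwrite("pics/s11.png",cv2.resize(c["frame"][120:370,240:440],(640,800))[:600])
cv2.imwrite("pics/t11.png",cv2.resize(d["frame"][165:285,160:480],None,fx=2.5,fy=2.5,interpolation=cv2.INTER_CUBIC))
for n,c,bx in(("top",d,(165,225,220,285)),("side",c,(295,345,140,205))):
    P,uv,f=cloud(c,bx);g=f.astype(int);k=(P[:,2]>.085)&(P[:,2]<.105)&(g[:,2]>2*g[:,1]);k[k]=big(P[k],uv[k]);rect(P[k],n+" lid");print(np.median(P[k],0))
E
```

```text
t 33.05 p [356.9 560.  221.3] psi -13.85 tilt [ 0.0004 -0.0001] q1,q6 [0.83 1.07] open 85.0 gf 0.0 F [ 0.  -0.1 -0.4]
top lid c [440.9 354.8] L,W [61.3 58. ] yaw of long vs +y (deg) 2.5 335
[0.44149973 0.35296632 0.09448458]
side lid c [443.  350.9] L,W [65.3 57.7] yaw of long vs +y (deg) -30.2 129
[0.44115943 0.34340195 0.09499624]
```

View pics/t11.png

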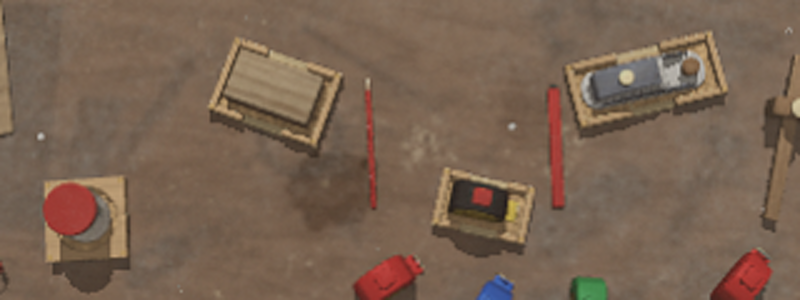

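View pics/s11.png

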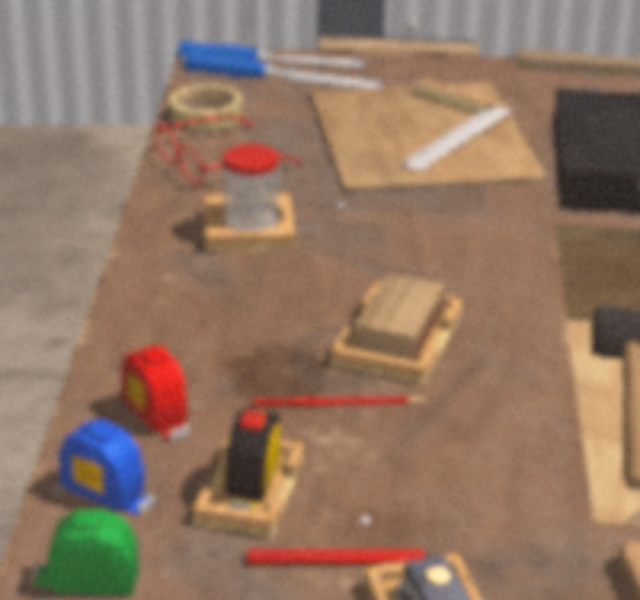

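Both views show all four seated in their trays, flat and centred. The jar lid is at 95 mm, which is the 9 mm cork plus the 86 mm jar. I'm handing in.

```bash
python3 -c "
from bench import ctrl
print(ctrl.hand_in())"
```

```text
the job is handed in; nothing more can be done
None
```

I set the block plane, sanding block, tape measure and jar down in that order, each upright and flat on the cork in its own tray and centred to within a few millimetres by the camera checks, and handed the job in at about 33 s; no verdict came back.

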